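Trip the crystal tray's hidden catch

TASK

Take the release pin (the tool with the straight, upright handle) out of the tool stand, push it down through the round access hole in the top of the grey magazine until the hidden catch lets go and the crystal tray springs open, then put the pin back in the same socket of the stand, upright and seated as it was.

Things in the scene. Friction and masses are not known exactly. Their poses are not given: they have to be found in the camera images.
- pin_grip (a point): Sizes in mm. Loose release pin, 110-180 g, upright in one of the stand's two sockets. Straight round wooden handle, diameter 24, 55 tall, on a steel flange, diameter 44, 6 thick; below it a steel rod, diameter 10, 75 long. Point: handle's centre; the flange's underside is 33.5 below it, the rod's tip 108.5 below. z points up the handle; yaw does not matter (round).
- stand_top (a point): Centre of the top of the fixed pale wooden tool stand, 60 (x) x 170 (y) x 90 high, z up. Sockets at y = -50 and +50, diameter 26, 84 deep. Seated, a tool's flange lies flat on this top, its rod in the socket. The pin may start in either socket; the other holds a driver with a crosswise T handle 60 long, whose 30 rod is too short for the catch.
- access_hole (a point): Centre of the round hole, diameter 28, at the top face of the fixed grey steel magazine, 160 (x) x 130 (y) x 85 high; z up. The case's middle is 40 to -x; the tray front faces -x. Hidden 40 below the hole is a flat sprung catch, wider than the hole: 3 N at first touch, about 4 N where it frees the tray (8 lower), 5 N at its stop (20 lower). Rod tip 54 below the hole is right.
- tray (a joint): Aluminium crystal tray, 122 wide, in the front of the magazine, the side turned away from the robot. Travel in m towards the magazine's -x: 0 shut and held by the catch, 0.05 fully open. Once the catch is pushed down 8 mm a spring drives the tray out within a second and it stays out; keep the 50 mm in front of it clear.
Mind the look-alikes: they are no part of the job. Leave any green or orange look-alike of the part that bears access_hole alone.

How it is judged:
On the way:
1. The upright pin reaches down through the access hole and pushes the hidden catch (horizontal distance between pin_grip and access_hole below 0.025 m and z of pin_grip in the frame of access_hole below 0.064 m and angle between pin_grip's own z axis and vertical below 0.25 rad).
At the end, for the whole second after the job is handed in: The tray stands open by more than 35 mm and the pin is back in its own socket: its handle's centre within 20 mm of where it started, upright within 10 degrees, released (value of joint tray above 0.035 m and distance of pin_grip from where it was at the start of the episode below 0.02 m and angle between pin_grip's own z axis and vertical below 0.17 rad); the robot touches nothing.
It also fails if it takes over 48 s, if anything falls off the work surface, if the arm or the gripper's body presses on something with over 40 N, if the wrist force passes 120 N, or if a joint passes its speed limit or range.

ROBOT

A 6-joint arm with a two-finger parallel gripper is mounted at the origin on the work surface. World frame = base frame: x ahead of the robot, y to its left, z up, the work surface at z = 0. Lengths are in m, angles in rad, forces in N, time in s.
With the tool pointing down it reaches from about 0.3 to 0.775 m from the base axis. Payload 14.6 kg.
Tool frame: the origin (TCP) lies at the very end of the fingers, on their centre line; the grasp point (between the pads) lies 19 mm behind it; y points along the fingers, x is the direction in which the jaws open and shut, and the axes are right-handed (so a half turn about y gives the same grasp; the last joint's range is limited). The gripper opens to 94 mm and grips with 3 to 60 N. Pads are 16 mm wide; open, the fingers measure 119 mm over their backs; the gripper's body (75 mm by 177 mm) begins 78 mm behind the grasp point.
Start: joints at [-1.385, 0.3, 1.521, -0, 1.321, -0.067], TCP at [0.138, -0.533, 0.205] pointing down, gripper open.
Joint ranges: [-3.03, 3.03], [-0.79, 2.21], [0.23, 2.52], [-1.04, 4.18], [0, 3.07], [-2.55, 2.55]. Speed limits (rad/s): [2.22, 2.22, 2.57, 3.14, 3.14, 3.14].

INTERFACE

Orientations are given as [roll, pitch, yaw] about the fixed x, y, z axes, in that order (R = Rz(yaw) Ry(pitch) Rx(roll)).
In Python, from station import * gives the robot as it stands.
- The arm moves only by the tool send_rows, never from a script. Its argument "series" is text: rows parted by semicolons, each of 7 numbers parted by spaces: the turn, a rotation vector about the tool's x, y, z in units of 5 degrees (1.0 is 5 degrees), then the shift along the tool's x, y, z in cm, then the opening, from -1 (shut) to 1 (fully open). A call has exactly 10 rows; each row is the pose to reach, as a shift and turn from the pose commanded when the call began, along the tool's axes at that moment; what a row does not reach only later rows make up. A row lasts 1/12 s, in which the tool goes at most 41.7 mm and 7.16 degrees, less where a joint would pass 70% of its speed; a pose out of reach is approached as far as the arm can. A call with a gripper value outside its range is refused whole. The fingers move at their own pace and stop on an object; "newtons" is the grip in N (left out, the last holds). Time passes only in rows, so rows that repeat a pose let the fingers close, or fill a call up. It gives the time, the measured TCP pose, the force and the opening at its end, in the units of the state.
- get_obs(): the state, without advancing time (a new reading comes with each control period).
- camera(name): name is "side" or "top" or "wrist"; returns the picture (480x640x3 uint8, red, green, blue); there is no depth.
- camera_info(name): a dict with "K" (3x3 intrinsics, pixels), "R" (3x3) and "t" (3): a world point X has camera coordinates R X + t; the wrist camera has in their place "mount" (4x4, takes a point from camera to tool coordinates, whose origin is the TCP and whose axes are the tool frame's). Camera axes: x right, y down, z forward; pixel columns grow to the right and rows downward; lengths in m; the calibration is good to about 2 mm. A picture is of the moment at which its call begins: read the wrist's pose just before it. camera_info takes no time and is no camera call.
- hand_in(): hands the job in, once; it reports no verdict.
The state is a dict: "time_s": time; "qpos": joint angles; "joint_vel": joint speeds; "tau": joint torques, N m; "ee_pos": TCP position; "eef_rot": TCP orientation; "force": force on the tool from outside, world axes, zero at the start; "moment": the same for the moment, N m; "grip_width": finger opening in m.
Only numpy, scipy, OpenCV 4.12 (cv2) and the standard library are available. Lean on these libraries where they do the work, as an engineer would, in place of code of your own. Each camera call takes 0.05 s, during which the arm holds its last target. There are 200 camera calls.

## Working session

There is one attempt and no reset: what is moved stays moved. The work goes in short steps, Python scripts to look and compute and a tool call to move; the robot and the scene stay as the last step left them, time stands still between calls to the robot, and variables do not carry over. Pictures are saved under pics/ and viewed, on a budget of 10 in all, crops included, one or two more only if the job needs it, and the job is handed in when it is done.

Besides the shell and the picture viewer there is one more tool, called by a JSON object that holds its "fn" and its "kwargs". send_rows: Moves the arm, as the interface text tells. Its arguments: {"type":"object","properties":{"series":{"type":"string"},"newtons":{"type":"number"}},"required":["series"]}

```bash
mkdir -p pics; ls
python3 - <<'E'
from station import *
import cv2,numpy as np
o=get_obs();print({k:np.round(v,3) for k,v in o.items()})
for n in("top","side"):
    im=camera(n);cv2.imwrite(f"pics/{n}0.png",im[:,:,::-1])
    c=camera_info(n);print(n,np.round(c["K"],1).tolist(),np.round(c["R"],4).tolist(),np.round(c["t"],4).tolist())
print(camera_info("wrist"))
E
```

```text
pics
{'time_s': np.float64(0.0), 'qpos': array([-1.385,  0.3  ,  1.522, -0.   ,  1.321, -0.067]), 'joint_vel': array([ 0.001, -0.   , -0.001, -0.002,  0.001,  0.001]), 'tau': array([ 3.0000e-03, -5.3180e+01, -3.5274e+01,  7.1000e-02,  2.4000e-02,
       -0.0000e+00]), 'ee_pos': array([ 0.138, -0.532,  0.205]), 'eef_rot': array([-1.571e+00,  1.000e-03, -1.318e+00]), 'force': array([ 0.87 , -0.079, -0.073]), 'moment': array([-0.055, -0.016, -0.021]), 'grip_width': np.float64(0.094)}
top [[519.4, 0.0, 320.6], [0.0, 519.4, 244.3], [0.0, 0.0, 1.0]] [[-0.0219, -0.9997, -0.007], [-0.9994, 0.0221, -0.0257], [0.0259, 0.0065, -0.9996]] [0.0266, 0.4206, 0.9929]
side [[483.9, 0.0, 322.6], [0.0, 483.9, 244.9], [0.0, 0.0, 1.0]] [[-0.8822, -0.4709, 0.0011], [-0.2528, 0.4717, -0.8447], [0.3973, -0.7455, -0.5352]] [0.3775, 0.1788, 0.7533]
{'K': array([[334.57272124,   0.        , 313.98721   ],
       [  0.        , 334.57272124, 237.44279917],
       [  0.        ,   0.        ,   1.        ]]), 'mount': array([[ 9.99999963e-01, -1.80798132e-04, -2.03378417e-04,
        -1.26737842e-04],
       [ 1.45469127e-04, -2.76456884e-01,  9.61026311e-01,
        -1.79965288e-01],
       [-2.29977125e-04, -9.61026305e-01, -2.76456848e-01,
         8.10222536e-02],
       [ 0.00000000e+00,  0.00000000e+00,  0.00000000e+00,
         1.00000000e+00]])}
```

View pics/top0.png

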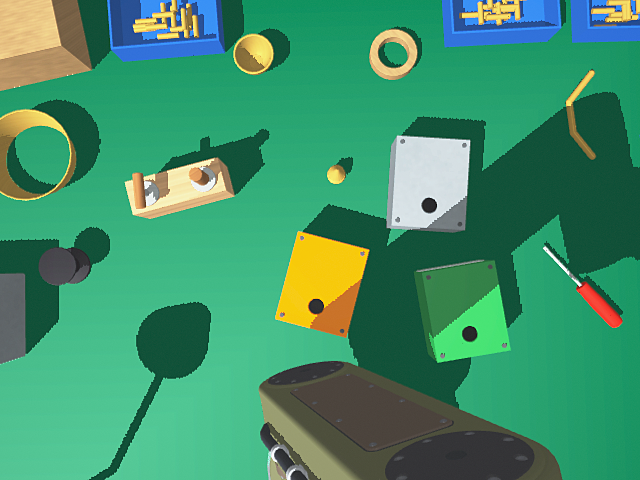

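View pics/side0.png

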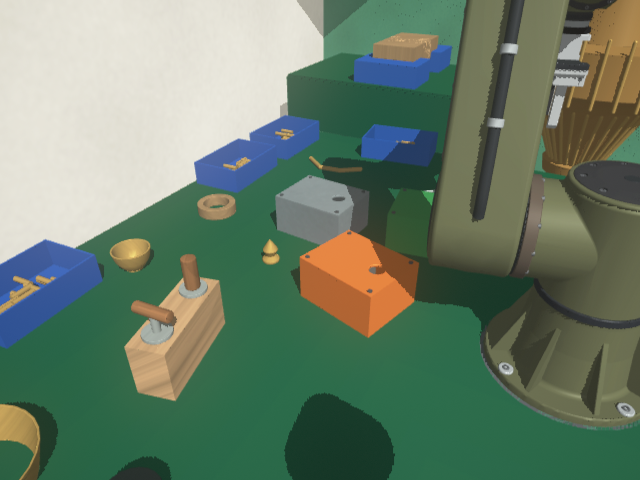

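The top view shows two tools and three boxes.
- **Tools:** the upright-handled tool is at top (200,176) and side (190,272). The T-handle driver is at top (139,190) and side (155,315).
- **Boxes:** the grey magazine's hole is at top (429,205). The orange look-alike's hole is at (316,306) and the green one's at (469,333).

I choose the straight handle and the grey box, then measure both and check the choice in one crop.

```bash
cat > h.py <<'E'
from station import *
import cv2,numpy as np
from scipy.spatial.transform import Rotation as Ro
def cast(n,uv,z,obs=None):
    c=camera_info(n);d=np.linalg.inv(c["K"])@[*uv,1]
    if n=="wrist":
        T=np.eye(4);T[:3,:3]=Ro.from_euler("xyz",obs["eef_rot"]).as_matrix();T[:3,3]=obs["ee_pos"];T=T@c["mount"]
        C=T[:3,3];d=T[:3,:3]@d
    else: C=-c["R"].T@c["t"];d=c["R"].T@d
    return C+d*(z-C[2])/d[2]
def proj(n,X):
    c=camera_info(n);p=c["K"]@(c["R"]@X+c["t"]);return p[:2]/p[2]
def blobs(m,amin=30):
    k,l,s,c=cv2.connectedComponentsWithStats(m.astype(np.uint8))
    return [(s[i,4],s[i,:4].tolist(),c[i].round(1).tolist(),l==i) for i in range(1,k) if s[i,4]>amin]
E
python3 - <<'E'
from h import *
for n,roi in(("top",(380,120,480,240)),("top",(115,140,245,225)),("side",(120,240,230,400))):
    im=cv2.imread(f"pics/{n}0.png");x0,y0,x1,y1=roi
    sub=im[y0:y1,x0:x1];hsv=cv2.cvtColor(sub,cv2.COLOR_BGR2HSV)
    H,S,V=[hsv[...,i].astype(int) for i in range(3)]
    for name,m in(("dark",V<45),("brown",(H<16)&(S>110)&(V<215)&(V>50)),("flange",(S<40)&(V>100)),("wood",(H>8)&(H<28)&(S>30))):
        for a,b,c,_ in blobs(m):
            cc=[c[0]+x0,c[1]+y0];z={"dark":.085,"brown":.151,"flange":.096,"wood":.09}[name]
            print(n,name,a,[b[0]+x0,b[1]+y0,b[2],b[3]],np.round(cc,1),np.round(cast(n,cc,z),3))
    if n=="top" and x0==115:
        cs,_=cv2.findContours(((H>8)&(H<28)&(S>30)).astype(np.uint8),0,2);c=max(cs,key=cv2.contourArea)
        print(cv2.minAreaRect(c))
a=cv2.imread("pics/top0.png");b=cv2.imread("pics/side0.png")
A=cv2.resize(a[130:240,110:250],None,fx=2.8,fy=2.8,interpolation=2);B=cv2.resize(b[240:400,120:240],None,fx=2.8,fy=2.8,interpolation=2);D=cv2.resize(a[125:240,380:490],None,fx=2.4,fy=2.4)
o=np.zeros((584,800,3),np.uint8)
for im,(y,x) in((A,(0,0)),(B,(0,400)),(D,(308,0))): im=im[:584-y,:800-x];o[y:y+im.shape[0],x:x+im.shape[1]]=im
cv2.imwrite("pics/crop1.png",o)
E
```

```text
top dark 107 [422, 198, 15, 14] [429.1 204.7] [ 0.485 -0.177  0.085]
top flange 7024 [386, 135, 84, 97] [427.7 183. ] [ 0.522 -0.173  0.096]
top brown 106 [195, 168, 14, 17] [202.7 178.3] [0.531 0.209 0.151]
top brown 171 [139, 173, 7, 35] [141.6 191. ] [0.512 0.31  0.151]
top flange 271 [191, 167, 25, 25] [205.4 180.7] [0.535 0.217 0.096]
top flange 289 [144, 181, 15, 25] [150.5 192.5] [0.516 0.313 0.096]
top wood 3536 [125, 158, 109, 61] [179.5 188.6] [0.523 0.264 0.09 ]
((63.558837890625, 46.235294342041016), (47.77951431274414, 102.83509826660156), 75.96376037597656)
side brown 496 [180, 255, 20, 35] [190.  271.8] [0.511 0.247 0.151]
side brown 510 [131, 301, 43, 22] [152.3 311.4] [0.495 0.337 0.151]
side flange 276 [179, 279, 29, 19] [193.  290.3] [0.533 0.227 0.096]
side flange 580 [141, 318, 33, 27] [155.9 332.3] [0.515 0.324 0.096]
side wood 834 [120, 240, 30, 32] [133.7 254.1] [0.698 0.19  0.09 ]
side wood 7485 [125, 254, 100, 146] [176.1 334.9] [0.492 0.31  0.09 ]
```

View pics/crop1.png

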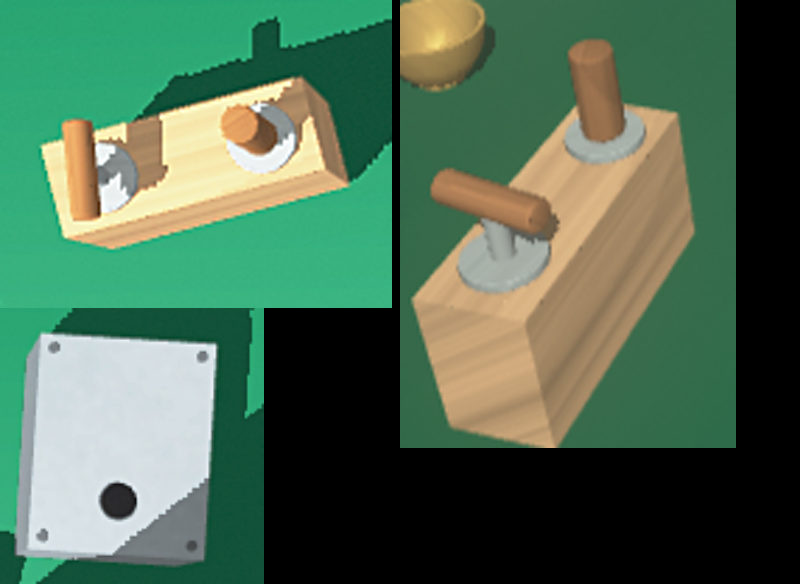

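The crop confirms the choice. The straight round handle, at about (203,179) on its flange, stands in the stand's -y socket, next to the T driver. The plain grey box has its hole at (429,205). The estimates are pin ≈ (0.537, 0.221) and hole ≈ (0.485, -0.177). Now I move toward the pin.

{"fn": "send_rows", "kwargs": {"series": "0 -0.9 0 -2.4 0 3.2 1; 0 -1.8 0 -4.8 0 6.4 1; 0 -2.7 0 -7.2 0 9.6 1; 0 -3.6 0 -9.6 0 12.8 1; 0 -4.5 0 -12 0 16 1; 0 -5.4 0 -14.4 0 19.2 1; 0 -6.3 0 -16.8 0 22.4 1; 0 -7.2 0 -19.2 0 25.6 1; 0 -8.1 0 -21.6 0 28.8 1; 0 -9 0 -24 0 32 1", "newtons": 30}}

```text
time_s: 0.93
ee_pos: [0.3881, -0.2182, 0.2054]
eef_rot: [-1.571, 0.0, -0.529]
force: [1.0, 0.2, 0.2]
grip_width: 0.0939
```

{"fn": "send_rows", "kwargs": {"series": "0 -0.76 0 -0.75 0 3.63 1; 0 -1.52 0 -1.5 0 7.26 1; 0 -2.28 0 -2.25 0 10.89 1; 0 -3.04 0 -3 0 14.52 1; 0 -3.8 0 -3.75 0 18.15 1; 0 -4.56 0 -4.5 0 21.78 1; 0 -5.32 0 -5.25 0 25.41 1; 0 -6.08 0 -6 0 29.04 1; 0 -6.84 0 -6.75 0 32.67 1; 0 -7.6 0 -7.5 0 36.3 1"}}

```text
time_s: 1.77
ee_pos: [0.5072, 0.1327, 0.2052]
eef_rot: [-1.571, 0.0, 0.134]
force: [1.0, -0.9, -0.0]
grip_width: 0.0943
```

Run:
```python
from h import *
camera("wrist")  # settle 0.05 s
o=get_obs();im=camera("wrist")[:,:,::-1].copy();cv2.imwrite("pics/w1.png",im)
print(o["ee_pos"],o["eef_rot"])
hsv=cv2.cvtColor(im,cv2.COLOR_BGR2HSV);H,S,V=[hsv[...,i].astype(int) for i in range(3)]
for name,m,z in(("brown",(H<16)&(S>110)&(V<225)&(V>50),.151),("flange",(S<40)&(V>100),.096)):
    for a,b,c,_ in blobs(m,150):
        bc=[b[0]+b[2]/2,b[1]+b[3]/2];print(name,a,b,c,np.round(cast("wrist",bc,z,o),4))
```

```text
[0.508246   0.13722889 0.20499178] [-1.56950331e+00  1.73590306e-06  1.41655405e-01]
brown 1078 [353, 127, 42, 35] [373.7, 144.8] [0.5374 0.221  0.151 ]
brown 4845 [80, 219, 173, 115] [168.6, 254.1] [0.4009 0.1049 0.151 ]
brown 1731 [53, 292, 66, 40] [84.7, 316.3] [0.3397 0.0662 0.151 ]
brown 183 [132, 342, 15, 23] [138.0, 351.7] [0.3807 0.0344 0.151 ]
flange 1512 [331, 0, 59, 36] [359.6, 15.1] [0.5193 0.3111 0.096 ]
flange 1073 [340, 117, 48, 54] [357.6, 142.5] [0.5386 0.2211 0.096 ]
flange 2682 [137, 271, 93, 96] [182.7, 326.8] [0.3956 0.0363 0.096 ]
flange 2823 [399, 271, 93, 97] [445.3, 326.8] [0.6464 0.0713 0.096 ]
flange 1019 [0, 324, 50, 40] [19.0, 338.3] [ 0.2415 -0.0135  0.096 ]
flange 1423 [578, 324, 62, 49] [615.5, 341.9] [0.8156 0.0627 0.096 ]
flange 19369 [116, 369, 406, 92] [318.7, 397.2] [ 0.5417 -0.058   0.096 ]
flange 474 [11, 378, 71, 8] [50.3, 381.5] [ 0.2591 -0.056   0.096 ]
flange 543 [172, 413, 18, 48] [180.4, 440.9] [ 0.3978 -0.1079  0.096 ]
flange 227 [230, 440, 31, 21] [246.0, 451.2] [ 0.4686 -0.1168  0.096 ]
```

View pics/w1.png

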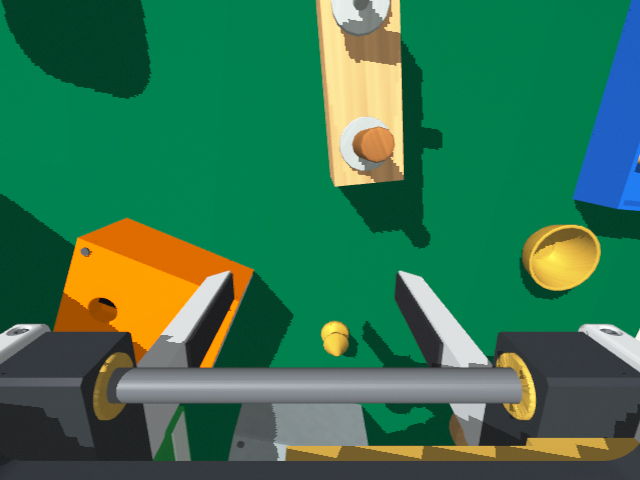

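The wrist view shows the pin at about (374,144), with its flange at (360,143). The empty jaws are below it. All views agree on pin ≈ (0.538, 0.221). I move above it and let the arm settle.

{"fn": "send_rows", "kwargs": {"series": "0 -0.3 0 0.7 0 1.5 1; 0 -0.7 0 1.5 0 3.1 1; 0 -1.1 0 2.3 0 4.8 1; 0 -1.4 0 3 0 6.3 1; 0 -1.7 0 3.6 0 7.5 1; 0 -1.9 0 4 0 8.3 1; 0 -1.95 0 4.15 0 8.57 1; 0 -1.95 0 4.15 0 8.57 1; 0 -1.95 0 4.15 0 8.57 1; 0 -1.95 0 4.15 0 8.57 1"}}

```text
time_s: 2.7
ee_pos: [0.537, 0.2203, 0.2055]
eef_rot: [-1.571, 0.0, 0.3]
force: [-1.0, 0.1, 0.6]
grip_width: 0.0938
```

Run:
```python
from h import *
camera("wrist")
o=get_obs();print(o["ee_pos"],o["eef_rot"],o["force"])
```

```text
[0.53702193 0.22039013 0.20557628] [-1.57088580e+00 -9.76691723e-05  2.99691992e-01] [-0.65612049  0.07471695 -0.45811403]
```

{"fn": "send_rows", "kwargs": {"series": "0 0 0 0 0.7 0 1; 0 0 0 0 2 0 1; 0 0 0 0 3.5 0 1; 0 0 0 0 5.1 0 1; 0 0 0 0 6.7 0 1; 0 0 0 0 8.1 0 1; 0 0 0 0 9.2 0 1; 0 0 0 0.1 9.7 0.05 1; 0 0 0 0.1 9.85 0.05 1; 0 0 0 0.1 9.85 0.05 1"}}

```text
time_s: 3.58
ee_pos: [0.538, 0.2218, 0.107]
eef_rot: [-1.571, -0.0, 0.301]
force: [-0.8, 0.1, 0.8]
grip_width: 0.0939
```

{"fn": "send_rows", "kwargs": {"series": "0 0 0 0 0 0 -1; 0 0 0 0 0 0 -1; 0 0 0 0 0 0 -1; 0 0 0 0 0 0 -1; 0 0 0 0 0 0 -1; 0 0 0 0 0 0 -1; 0 0 0 0 0 0 -1; 0 0 0 0 0 0 -1; 0 0 0 0 0 0 -1; 0 0 0 0 0 0 -1", "newtons": 30}}

```text
time_s: 4.42
ee_pos: [0.5379, 0.2219, 0.1069]
eef_rot: [-1.571, 0.0, 0.301]
force: [0.8, -0.0, 0.3]
grip_width: 0.0309
```

{"fn": "send_rows", "kwargs": {"series": "0 0 0 0 0 0 -1; 0 0 0 0 0 0 -1; 0 0 0 0 0 0 -1; 0 0 0 0 0 0 -1; 0 0 0 0 0 0 -1; 0 0 0 0 0 0 -1; 0 0 0 0 -0.1 0 -1; 0 0 0 0 -0.3 0 -1; 0 0 0 0 -0.6 0 -1; 0 0 0 0 -1 0 -1"}}

```text
time_s: 5.25
ee_pos: [0.5377, 0.2218, 0.117]
eef_rot: [-1.571, 0.001, 0.301]
force: [0.1, 0.0, -0.7]
grip_width: 0.0239
```

{"fn": "send_rows", "kwargs": {"series": "0 0 0 0 -0.6 0 -1; 0 0 0 0 -1.6 0 -1; 0 0 0 0 -2.9 0 -1; 0 0 0 0 -4.3 0 -1; 0 0 0 0 -5.7 0 -1; 0 0 0 0 -7.1 0 -1; 0 0 0 0 -8.4 0 -1; 0 0 0 0 -9.4 0 -1; 0 0 0 0 -9.9 0 -1; 0 0 0 0 -10 0 -1"}}

```text
time_s: 6.08
ee_pos: [0.5381, 0.222, 0.2182]
eef_rot: [-1.571, -0.002, 0.301]
force: [0.5, -0.6, -1.7]
grip_width: 0.0234
```

{"fn": "send_rows", "kwargs": {"series": "0 0 0 -0.2 0 -0.5 -1; 0 0 0 -0.6 0 -1.5 -1; 0 0 0 -1.3 0 -3 -1; 0 0 0 -2.2 0 -5 -1; 0 0 0 -3.2 0 -7.3 -1; 0 0 0 -4.2 0 -9.6 -1; 0 0 0 -5.2 0 -11.9 -1; 0 0 0 -6.2 0 -14.2 -1; 0 0 0 -7.2 0 -16.5 -1; 0 0 0 -8.2 0 -18.8 -1"}}

```text
time_s: 6.92
ee_pos: [0.5143, 0.0161, 0.2163]
eef_rot: [-1.571, 0.001, 0.3]
force: [0.6, -0.7, -2.2]
grip_width: 0.0233
```

{"fn": "send_rows", "kwargs": {"series": "0 0 0 -1 0 -2.3 -1; 0 0 0 -2 0 -4.6 -1; 0 0 0 -3 0 -6.9 -1; 0 0 0 -4 0 -9.2 -1; 0 0 0 -5 0 -11.5 -1; 0 0 0 -6 0 -13.8 -1; 0 0 0 -7 0 -16.1 -1; 0 0 0 -7.9 0 -18 -1; 0 0 0 -8.4 0 -19.2 -1; 0 0 0 -8.6 0 -19.6 -1"}}

```text
time_s: 7.75
ee_pos: [0.4903, -0.1965, 0.2164]
eef_rot: [-1.57, 0.001, 0.299]
force: [-0.3, 0.8, -0.9]
grip_width: 0.0234
```

Run:
```python
from h import *
camera("wrist")
o=get_obs();im=camera("wrist")[:,:,::-1].copy();cv2.imwrite("pics/w2.png",im)
print(o["ee_pos"],o["eef_rot"])
s=camera("side")[:,:,::-1].copy()
hsv=cv2.cvtColor(im,cv2.COLOR_BGR2HSV)
for a,b,c,_ in blobs(hsv[...,2]<45,100): 
    bc=[b[0]+b[2]/2,b[1]+b[3]/2];print(a,b,c,np.round(cast("wrist",bc,.085,o),4))
cv2.imwrite("pics/m2.png",np.hstack([cv2.resize(im,(400,300)),cv2.resize(s,(400,300))]))
```

```text
[ 0.4905142  -0.19605601  0.21644777] [-1.57033300e+00  7.10441294e-04  2.99030727e-01]
170 [68, 191, 10, 23] [72.1, 203.1] [ 0.2667 -0.2383  0.085 ]
601 [302, 195, 28, 27] [315.3, 207.9] [ 0.4868 -0.1766  0.085 ]
294 [282, 274, 11, 93] [287.0, 322.5] [ 0.4935 -0.2987  0.085 ]
```

View pics/m2.png

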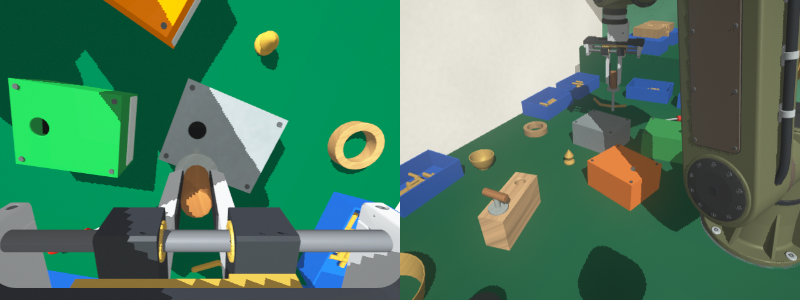

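The wrist view shows the hole at full-frame pixel (316,208), i.e. (0.487, -0.177), which agrees with the top view. The side view shows the pin held upright. I centre it and enter the hole.

{"fn": "send_rows", "kwargs": {"series": "0 0 0 0.05 0 0.5 -1; 0 0 0 0.1 0 1.2 -1; 0 0 0 0.18 0 1.8 -1; 0 0 0 0.18 0 1.93 -1; 0 0 0 0.18 0.4 1.93 -1; 0 0 0 0.18 1.2 1.93 -1; 0 0 0 0.18 2.2 1.93 -1; 0 0 0 0.18 3.2 1.93 -1; 0 0 0 0.18 4.2 1.93 -1; 0 0 0 0.18 5 1.93 -1"}}

```text
time_s: 8.73
ee_pos: [0.4868, -0.1757, 0.1652]
eef_rot: [-1.57, 0.001, 0.3]
force: [-0.4, 0.2, -1.6]
grip_width: 0.0234
```

{"fn": "send_rows", "kwargs": {"series": "0 0 0 0 0.4 -0.1 -1; 0 0 0 0 1 -0.1 -1; 0 0 0 0 1.6 -0.1 -1; 0 0 0 0 2.2 -0.1 -1; 0 0 0 0 2.8 -0.1 -1; 0 0 0 0 3.4 -0.1 -1; 0 0 0 0 3.9 -0.1 -1; 0 0 0 0 4.3 -0.1 -1; 0 0 0 0 4.3 -0.1 -1; 0 0 0 0 4.3 -0.1 -1"}}

```text
time_s: 9.57
ee_pos: [0.4875, -0.1767, 0.124]
eef_rot: [-1.571, -0.0, 0.301]
force: [-0.3, -0.5, 2.7]
grip_width: 0.0233
```

Run:
```python
from h import *
o=get_obs();print(o["ee_pos"],o["eef_rot"],o["force"])
im=camera("side")[:,:,::-1];w=camera("wrist")[:,:,::-1];t=camera("top")[:,:,::-1]
u=proj("side",np.array([.487,-.177,.1])).astype(int);x,y=max(u[0]-80,0),max(u[1]-60,0)
cv2.imwrite("pics/m3.png",np.hstack([cv2.resize(im[y:y+120,x:x+160],(400,300)),cv2.resize(t[100:280,360:600],(400,300))]))
```

```text
[ 0.48754839 -0.17672258  0.12400008] [-1.57090611e+00 -5.79189013e-05  3.00806401e-01] [-0.32598484 -0.45446661  2.6682405 ]
```

View pics/m3.png

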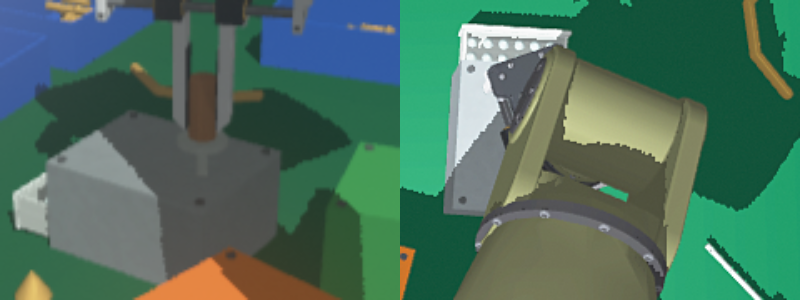

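The tray has sprung open: in the top view it protrudes at the far side, and in the side view at the left. The contact force of about 4 N also fits. I withdraw the pin.

{"fn": "send_rows", "kwargs": {"series": "0 0 0 0 -0.5 0 -1; 0 0 0 0 -1.4 0 -1; 0 0 0 0 -2.6 0 -1; 0 0 0 0 -3.9 0 -1; 0 0 0 0 -5.2 0 -1; 0 0 0 0 -6.5 0 -1; 0 0 0 0 -7.8 0 -1; 0 0 0 0 -8.8 0 -1; 0 0 0 0 -9.3 0 -1; 0 0 0 0 -9.4 0 -1"}}

```text
time_s: 10.55
ee_pos: [0.4877, -0.1768, 0.219]
eef_rot: [-1.572, -0.001, 0.301]
force: [0.4, 0.8, -1.6]
grip_width: 0.0234
```

{"fn": "send_rows", "kwargs": {"series": "0 0 0 0.2 0 0.5 -1; 0 0 0 0.7 0 1.5 -1; 0 0 0 1.4 0 3 -1; 0 0 0 2.3 0 5 -1; 0 0 0 3.3 0 7.2 -1; 0 0 0 4.3 0 9.4 -1; 0 0 0 5.3 0 11.6 -1; 0 0 0 6.3 0 13.8 -1; 0 0 0 7.3 0 16 -1; 0 0 0 8.3 0 18.2 -1"}}

```text
time_s: 11.38
ee_pos: [0.5123, 0.0239, 0.2173]
eef_rot: [-1.57, 0.001, 0.301]
force: [0.2, -0.0, -1.4]
grip_width: 0.0235
```

{"fn": "send_rows", "kwargs": {"series": "0 0 0 1 0 2.2 -1; 0 0 0 2 0 4.4 -1; 0 0 0 3 0 6.6 -1; 0 0 0 4 0 8.8 -1; 0 0 0 5 0 11 -1; 0 0 0 6 0 13.2 -1; 0 0 0 7 0 15.4 -1; 0 0 0 7.8 0 17.3 -1; 0 0 0 8.2 0 18.2 -1; 0 0 0 8.3 0 18.4 -1"}}

```text
time_s: 12.22
ee_pos: [0.5369, 0.2239, 0.2171]
eef_rot: [-1.571, 0.001, 0.303]
force: [0.2, 0.1, -2.1]
grip_width: 0.0236
```

Run:
```python
from h import *
camera("wrist")
o=get_obs();im=camera("wrist")[:,:,::-1].copy();print(o["ee_pos"],o["eef_rot"])
s=camera("side")[:,:,::-1]
cv2.imwrite("pics/m4.png",np.hstack([cv2.resize(im[80:380,120:520],(400,300)),cv2.resize(s[180:420,80:400],(400,300))]))
```

```text
[0.5370892  0.22301601 0.21723773] [-1.57082507e+00  1.19781418e-03  3.02242154e-01]
```

View pics/m4.png

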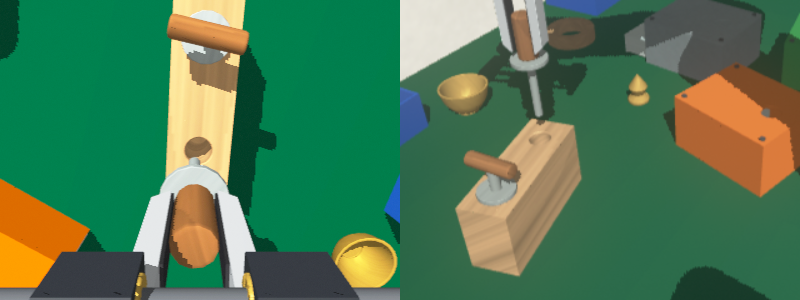

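In the wrist view the socket is open just ahead of the rod tip, and the side view shows the pin upright above it. I lower the pin.

{"fn": "send_rows", "kwargs": {"series": "0 0 0 0.1 0 -0.1 -1; 0 0 0 0.1 0.4 -0.1 -1; 0 0 0 0.1 1.1 -0.1 -1; 0 0 0 0.1 1.9 -0.1 -1; 0 0 0 0.1 2.7 -0.1 -1; 0 0 0 0.1 3.5 -0.1 -1; 0 0 0 0.1 4.3 -0.1 -1; 0 0 0 0.1 5 -0.1 -1; 0 0 0 0.1 5.4 -0.1 -1; 0 0 0 0.1 5.5 -0.1 -1"}}

```text
time_s: 13.2
ee_pos: [0.5386, 0.2214, 0.1619]
eef_rot: [-1.571, 0.001, 0.301]
force: [-0.0, -0.4, -1.7]
grip_width: 0.0237
```

{"fn": "send_rows", "kwargs": {"series": "0 0 0 0 0.5 0 -1; 0 0 0 0 1.2 0 -1; 0 0 0 0 2 0 -1; 0 0 0 0 2.8 0 -1; 0 0 0 0 3.6 0 -1; 0 0 0 0 4.3 0 -1; 0 0 0 0 4.9 0 -1; 0 0 0 0 5.2 0 -1; 0 0 0 0 5.35 0 -1; 0 0 0 0 5.4 0 -1"}}

```text
time_s: 14.03
ee_pos: [0.5389, 0.2214, 0.1088]
eef_rot: [-1.571, 0.0, 0.301]
force: [0.1, -0.2, -0.7]
grip_width: 0.0236
```

Down 2 mm more, then open.

{"fn": "send_rows", "kwargs": {"series": "0 0 0 0 0.1 0 -1; 0 0 0 0 0.15 0 -1; 0 0 0 0 0.15 0 -1; 0 0 0 0 0.15 0 1; 0 0 0 0 0.15 0 1; 0 0 0 0 0.15 0 1; 0 0 0 0 0.15 0 1; 0 0 0 0 0.15 0 1; 0 0 0 0 0.15 0 1; 0 0 0 0 0.15 0 1"}}

```text
time_s: 14.87
ee_pos: [0.5388, 0.2214, 0.1075]
eef_rot: [-1.571, -0.0, 0.301]
force: [-0.1, -0.2, -1.0]
grip_width: 0.0666
```

{"fn": "send_rows", "kwargs": {"series": "0 0 0 0 0 0 1; 0 0 0 0 0 0 1; 0 0 0 0 0 0 1; 0 0 0 0 0 0 1; 0 0 0 0 0 0 1; 0 0 0 0 0 0 1; 0 0 0 0 0 0 1; 0 0 0 0 0 0 1; 0 0 0 0 0 0 1; 0 0 0 0 0 0 1"}}

```text
time_s: 15.7
ee_pos: [0.5388, 0.2214, 0.1075]
eef_rot: [-1.571, -0.0, 0.301]
force: [-0.5, 0.5, 0.0]
grip_width: 0.0942
```

{"fn": "send_rows", "kwargs": {"series": "0 0 0 0 -0.5 0 1; 0 0 0 0 -1.5 0 1; 0 0 0 0 -2.8 0 1; 0 0 0 0 -4.2 0 1; 0 0 0 0 -5.6 0 1; 0 0 0 0 -7 0 1; 0 0 0 0 -8.4 0 1; 0 0 0 0 -9.4 0 1; 0 0 0 0 -9.9 0 1; 0 0 0 0 -10 0 1"}}

```text
time_s: 16.53
ee_pos: [0.5391, 0.2215, 0.2087]
eef_rot: [-1.571, -0.002, 0.301]
force: [1.0, -0.3, 0.6]
grip_width: 0.094
```

{"fn": "send_rows", "kwargs": {"series": "0 0 0 0 0 -0.5 1; 0 0 0 0 0 -1.5 1; 0 0 0 0 0 -2.8 1; 0 0 0 0 0 -4.2 1; 0 0 0 0 0 -5.6 1; 0 0 0 0 0 -7 1; 0 0 0 0 0 -8 1; 0 0 0 0 0 -8.6 1; 0 0 0 0 0 -8.8 1; 0 0 0 0 0 -8.8 1"}}

```text
time_s: 17.37
ee_pos: [0.565, 0.137, 0.2074]
eef_rot: [-1.571, 0.0, 0.3]
force: [-0.3, -0.4, 0.6]
grip_width: 0.094
```

Run:
```python
from h import *
camera("wrist")
o=get_obs();im=camera("wrist")[:,:,::-1].copy();print(o["ee_pos"],o["eef_rot"])
s=camera("side")[:,:,::-1]
hsv=cv2.cvtColor(im,cv2.COLOR_BGR2HSV);H,S,V=[hsv[...,i].astype(int) for i in range(3)]
for name,m,z in(("brown",(H<16)&(S>110)&(V<225)&(V>50),.151),("flange",(S<40)&(V>100),.096)):
    for a,b,c,_ in blobs(m,300):
        bc=[b[0]+b[2]/2,b[1]+b[3]/2]
        if bc[1]<230:print(name,a,b,c,np.round(cast("wrist",bc,z,o),4))
cv2.imwrite("pics/m5.png",np.hstack([cv2.resize(im,(400,300)),cv2.resize(s[180:420,80:400],(400,300))]))
```

```text
[0.5649166  0.13747255 0.20746478] [-1.57068753e+00 -1.04713247e-04  3.00703403e-01]
brown 815 [298, 115, 33, 35] [314.0, 133.4] [0.5399 0.2203 0.151 ]
flange 917 [299, 0, 54, 24] [325.6, 9.0] [0.5221 0.3075 0.096 ]
flange 1249 [288, 106, 53, 55] [314.0, 133.9] [0.5399 0.2208 0.096 ]
```

View pics/m5.png

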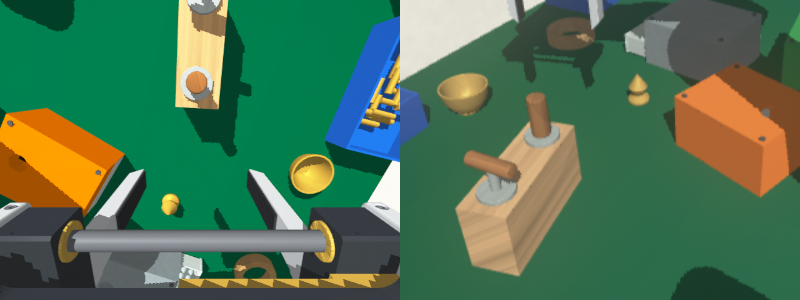

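The pin is seated upright at (0.540, 0.221), within about 2 mm of its start. The gripper is clear, and the tray shows open at (635,40) in the picture. I hand in.

```bash
python3 -c "
from station import *
print(hand_in())"
```

```text
the job is handed in; nothing more can be done
None
```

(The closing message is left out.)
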